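# Drive a stuck spacer out of an eyepiece barrel with a drift

## Robot

A 6-joint arm with a two-finger parallel gripper is mounted at the origin on a cart in front of the work surface, level with it; the furniture and walls round the work are solid. World frame = base frame: x ahead of the robot, y to its left, z up, the work surface at z = 0. Lengths are in m, angles in rad, forces in N, time in s.
With the tool pointing down it reaches from about 0.425 to 0.95 m from the base axis. Payload 3.5 kg.
Tool frame: the origin (TCP) lies midway between the tips of the shut fingers; the grasp point (between the pads) lies 19 mm behind it (ctrl.pinch_z is the distance from the TCP to the grasp point, in m); z points along the fingers, y is the line along which they close (so a half turn about z gives the same grasp; the last joint's range is limited). The gripper opens to 85 mm and grips with 20 to 120 N. Pads are 22 mm wide; open, the fingers measure 114 mm over their backs; the gripper's body (76 mm by 85 mm) begins 54 mm behind the grasp point. The pads swing forward as they close: fully open they stand 13 mm farther back than shut.
Start: joints at [-1.423, 0.286, 1.577, -0, 1.279, -0.15], TCP at [0.198, -0.645, 0.231] pointing down, gripper open.
Joint ranges: [-2.77, 2.77], [-0.9, 2.22], [0.21, 2.48], [-1.53, 4.67], [0.24, 2.81], [-2.84, 2.84]. Speed limits (rad/s): [2.79, 2.79, 3.14, 3.14, 3.14, 3.14].

## Interface

Orientations are given as a unit quaternion [x, y, z, w].
In Python, from plant import get_state, viewer, sign_off, ctrl gives the robot as it stands. The module is installed in compiled form; this text tells all that it offers.
- The arm moves only by the shell command python3 -m handwheel 'ROWS' [FORCE]. ROWS is JSON, a list that holds one entry, the list of rows, each a list of 5 numbers: the finger opening in m, from 0 to 0.0854, then the shift along the tool's x, y, z in m, then the turn about the tool's z in degrees. In form: [[[claw, x, y, z, spin], ...]]. A call has 1 to 12 rows; each row shifts and turns the commanded pose from where the row before left it, along the tool's axes as they then stand; what a row does not reach is not made up. A row lasts 1/12 s, in which the tool goes at most 41.7 mm and 7.16 degrees, less where a joint would pass 70% of its speed; a pose out of reach is approached as far as the arm can. A call is refused whole if a number of a shift passes 0.0417 or a number of a turn 7.16, either way. A call with a gripper value outside its range is refused whole. The fingers move at their own pace and stop on an object; FORCE is the grip in N (left out, the last holds). Time passes only in rows, so rows that do not move let the fingers close. It gives the time, the measured TCP pose, the force, the opening and the grip force at its end, in the units of the state.
- get_state(): the state, without advancing time (a new reading comes with each control period).
- viewer.read_camera(name): name is "scene" or "top" or "wrist"; returns the picture (400x640x3 uint8, blue, green, red); there is no depth.
- viewer.camera_params(name): a dict with "fov_y" (degrees; the focal length in pixels is half the picture's height over the tangent of half this angle, whatever the lens; pixels are square), "cx", "cy" (the principal point, pixels), "xyz" and "attitude" of the camera in the world; the wrist camera has in their place "hand_eye" (4x4, takes a point from camera to tool coordinates, whose origin is the TCP and whose axes are the flange's). Camera axes: x right, y up, looking along -z (the intrinsics and any distortion apply to the point x, -y, -z); pixel columns grow to the right and rows downward; lengths in m; the calibration is good to about 2 mm. A picture is of the moment at which its call begins: read the wrist's pose just before it. camera_params takes no time and is no camera call.
- sign_off(): hands the job in; it is judged then, once.
Trained networks look in the newest picture that a camera, given by its name, has taken for a name from the list of things; names that differ only in an ending like _2 or _b are one class to them, and where a whole thing is asked for, a point or a joint stands for the part that bears it (a point fixed in the world has none). Each returns a list of dicts, best first, with "confidence" (0 to 1); they miss things now and then, are a little off and sometimes report something else, mostly with a low value. They report only what shows in the picture. A call takes as long as a camera call.
- viewer.look_for(camera, name): "extent" ([left, top, width, height] as shares, 0 to 1, of the picture: columns of its width, rows of its height, round what is visible of it).
- viewer.outline_of(camera, name): "mask" (400x640 bool, what is visible of it) and "extent" ([left, top, width, height] as shares, 0 to 1, of the picture: columns of its width, rows of its height, round what is visible of it).
- viewer.pinpoint(camera, name): "xy" ([column, row] as shares, 0 to 1, of the picture: columns of its width, rows of its height: a listed point, or the origin of a listed thing).
The state is a dict: "time": time; "qpos": joint angles; "dq": joint speeds; "joint_efforts": joint torques, N m; "eef_pos": TCP position; "tcp_rot": TCP orientation; "contact_force": force on the tool from outside, world axes, zero at the start; "wrist_torque": the same for the moment, N m; "opening": opening from 0.0 (shut) to 1.0 (fully open); "finger_force": force on a finger pad.
Only numpy, scipy, OpenCV 4.12 (cv2) and the standard library are available. Lean on these libraries where they do the work, as an engineer would, in place of code of your own. Each camera call takes 0.05 s, during which the arm holds its last target. There are 200 camera calls.

## Task

Take the steel drift out of its wooden block by the square handle, put its tip into the bore of the eyepiece barrel clamped upright in the press stand, and push the stuck brass spacer down until it is right out of the barrel, in the clear cap underneath. Find the bore by feel and push gently: never load the stand or anything in it with more than 30 N. Then stand the drift back in its block, upright with its shoulder resting on the block, and leave the other things on the bench where they are.

Things in the scene. Friction and masses are not known exactly. Their poses are not given: they have to be found in the camera images.
- stand_mid (a point): Middle of the press stand at the height of the barrel's flat rim (100 mm above the bench); z up. The barrel is a dark tube held upright and immovable in an eccentric clamp ring: its axis is always 6 mm from this point, in an unknown direction (any way round) that differs each time. Barrel: outer diameter 36, bore 19, length 50 mm, open at both ends; lower end 50 mm above the bench.
- spacer (a joint): How far down (m) the brass spacer is: a tight ring, 18 mm wide, 14 mm high, that slides only along the bore. 0: its top is 10 mm below the rim; it starts at 0 to 0.008; 0.040: top flush with the barrel's lower end, beyond that it is right out; 0.048: hard stop on the cap's floor. It takes 8 N, plus 1 N per 10 mm/s, and stays where it is left.
- press_stand: The press stand, fixed, with all it carries (barrel, spacer, cap): grey base plate 120 x 116 x 8 mm, two aluminium uprights, bridge plate 90 x 112 mm with its top 62 mm up. Origin at the centre of its underside; z up, x along the 120 mm side. A clear cap, 22 mm deep inside, hangs under the barrel and catches the spacer.
- drift_handle (a point): Centre of the drift's handle, 93 mm above the tip; z from tip to handle, x and y square to the handle's flats. Drift: steel, 125 mm long, about 0.15 kg, upright, tip down: round shank 15 mm in diameter, 56 mm long, then a round shoulder 30 mm in diameter, 5 mm thick, then a square handle 18 x 18 mm, 64 mm high. Grip it across two flats with 60 N or more.
- drift_tip (a point): Centre of the drift's flat tip (13 mm in diameter, with a chamfer 1.5 mm high up to the 15 mm shank), 93 mm below drift_handle. With the shoulder on the barrel's rim the tip is 56 mm below the rim and the spacer at 0.046.
- drift: The drift; its origin is the tip, axes as for drift_handle.
- block_hole (a point): Centre of the mouth of the hole in the drift's wooden block, on the block's top, 62 mm above the bench. The block is fixed, 70 x 70 x 62 mm; the hole is 23 mm in diameter and 58 mm deep with a 2 mm chamfer. The drift stands in it with its shoulder on the block's top, its tip 56 mm below this point.
- dropper_bottle: Bystander: small brown dropper bottle, 33 mm in diameter and 79 mm high, standing beyond the work; origin at the centre of its underside.
- tape_roll: Bystander: roll of masking tape lying flat, 98 mm in diameter and 25 mm high; origin at the centre of its underside.
- forceps: Bystander: steel forceps lying on the bench, 144 x 18 x 9 mm; origin at the centre of its underside.
- petri_lid: Bystander: clear round dish lid, 78 mm in diameter and 12 mm high; origin at the centre of its underside.

How it is judged:
On the way, in this order (a step that is already met when the one before it is completed fails the run):
1. the drift is lifted out of its block (height (world z) of drift_tip above 0.07 m), for 0.1 s.
2. the drift's tip is in the barrel's bore, pressing on the spacer, and has driven it at least to 0.015 (value of joint spacer above 0.015 m and z of drift_tip in the frame of press_stand below 0.08 m and horizontal distance between drift_tip and stand_mid below 0.012 m and contact force between drift and press_stand above 2 N), for 0.05 s.
3. the spacer is right out of the barrel (0.040 or more) (value of joint spacer above 0.04 m), for 0.1 s.
At the end, for the whole second after the job is handed in: The spacer is right out of the barrel (joint spacer above 0.040); the drift stands at rest in the hole of its block, upright within 0.08 rad, its shoulder on the block's top (tip within 3 mm of its full depth and within 8 mm of the hole's axis) (value of joint spacer above 0.04 m and horizontal distance between drift_tip and block_hole below 0.008 m and height (world z) of drift_tip below 0.009 m and angle between drift_tip's own z axis and vertical below 0.08 rad and linear speed of drift below 0.02 m/s); the robot touches nothing.
It fails at once if the drift loads the press stand or anything in it with more than 30 N (contact force between drift and press_stand above 30 N).
It fails at once if the robot itself loads the press stand with more than 30 N (contact force between any of the fingers, the arm and press_stand above 30 N).
It fails at once if a bystander is moved by more than 20 mm (distance of any of dropper_bottle, tape_roll, forceps, petri_lid from where it was at the start of the episode above 0.02 m).
It also fails if it takes over 72 s, if anything falls off the work surface, if the arm or the gripper's body presses on something with over 40 N, if the wrist force passes 120 N, or if a joint passes its speed limit or range.

## Working session

There is one attempt and no reset: what is moved stays moved. The work goes in short steps, Python scripts to look and compute and a shell command to move; the robot and the scene stay as the last step left them, time stands still between calls to the robot, and variables do not carry over. Pictures are saved under pics/ and viewed, at most 12 in all, crops included, and the job is handed in when it is done.

```bash
mkdir -p pics; cat > h.py <<'E'
import numpy as np,cv2
from scipy.spatial.transform import Rotation as R
from plant import get_state,viewer,sign_off,ctrl
def cam(n):
    p=viewer.camera_params(n)
    f=200/np.tan(np.radians(p["fov_y"])/2)
    if "hand_eye" in p:
        s=get_state();T=np.eye(4);T[:3,:3]=R.from_quat(s["tcp_rot"]).as_matrix();T[:3,3]=s["eef_pos"]
        M=T@np.array(p["hand_eye"])
    else:
        M=np.eye(4);a=np.array(p["attitude"]);M[:3,:3]=R.from_quat(a).as_matrix() if a.size==4 else a.reshape(3,3);M[:3,3]=p["xyz"]
    return M,f,p["cx"],p["cy"]
def ray(c,xy):
    M,f,cx,cy=c;u,v=xy
    return M[:3,3],M[:3,:3]@np.array([(u-cx)/f,-(v-cy)/f,-1])
def onz(c,xy,z):
    o,d=ray(c,xy);return o+d*(z-o[2])/d[2]
def proj(c,P):
    M,f,cx,cy=c;q=M[:3,:3].T@(np.array(P)-M[:3,3]);return cx+f*q[0]/-q[2],cy-f*q[1]/-q[2]
def pp(n,name): return [(np.array(r["xy"])*[640,400],round(r["confidence"],2)) for r in viewer.pinpoint(n,name)[:2]]
E
python3 - <<'E'
from h import *
for n in("scene","top","wrist"):
    print(n,viewer.camera_params(n))
Z=dict(stand_mid=.1,drift_handle=.099,drift_tip=.006,block_hole=.062,press_stand=0,dropper_bottle=0,tape_roll=0,forceps=0,petri_lid=0)
for n in("scene","top"):
    c=cam(n);im=viewer.read_camera(n);cv2.imwrite(f"pics/{n}.png",im)
    for k,z in Z.items():
        for xy,cf in pp(n,k): print(n,k,xy.round(1),cf,onz(c,xy,z).round(4))
print(get_state(),ctrl.pinch_z)
E
```

```text
scene {'fov_y': 46.871981434497975, 'cx': 320.83655105960287, 'cy': 204.3363628324312, 'xyz': array([0.02126747, 0.62450724, 0.61361567]), 'attitude': array([-0.16663802,  0.46701274,  0.81903915, -0.28862734])}
top {'fov_y': 42.68856974101837, 'cx': 320.0329666829263, 'cy': 196.76800669554765, 'xyz': array([ 0.38494128, -0.10390747,  1.50820022]), 'attitude': array([-0.05237471,  0.04052901,  0.71324064, -0.69778369])}
wrist {'fov_y': 58.094673257016204, 'cx': 321.1495464598876, 'cy': 199.0795090262931, 'hand_eye': array([[-1.59509644e-04,  9.59373490e-01,  2.82139117e-01,
         7.04026859e-02],
       [ 9.99999397e-01, -1.53558090e-04,  1.08750999e-03,
         4.89013932e-05],
       [ 1.08665300e-03,  2.82139120e-01, -9.59372887e-01,
        -1.42969431e-01],
       [ 0.00000000e+00,  0.00000000e+00,  0.00000000e+00,
         1.00000000e+00]])}
scene stand_mid [289.3 253.2] 0.74 [0.5031 0.1242 0.1   ]
scene drift_handle [358.1 200.4] 0.72 [ 0.5167 -0.1178  0.099 ]
scene drift_handle [288.7 293.2] 0.45 [0.4303 0.2056 0.099 ]
scene block_hole [361.3 217.3] 0.7 [ 0.5032 -0.1134  
[... 848 characters left out ...]
1.0, 'qpos': array([-1.42298951e+00,  2.86292137e-01,  1.57670528e+00, -3.40439896e-05,
        1.27859055e+00, -1.50012452e-01]), 'dq': array([ 0.00059092, -0.00164426, -0.00029289, -0.00148354,  0.00255641,
       -0.00119209]), 'joint_efforts': array([-6.99891848e-05, -4.05978084e+01, -2.92945540e+01, -1.41360688e-04,
        5.80069500e-04,  4.09171150e-06]), 'eef_pos': array([ 0.19807957, -0.64526672,  0.23132725]), 'tcp_rot': array([ 9.88932705e-01,  1.48364770e-01, -1.63030275e-05,  2.32134575e-06]), 'contact_force': array([-0.44777724,  0.25548751,  0.51864062]), 'wrist_torque': array([-0.04735113, -0.03006156, -0.01428977]), 'finger_force': 0.0, 'opening': 1.0018298536457757} 0.0187
```

```bash
python3 - <<'E'
import cv2
a=cv2.imread("pics/scene.png")[150:330,180:480];b=cv2.imread("pics/top.png")[140:270,200:460]
a=cv2.resize(a,(560,336),interpolation=3)
b=cv2.resize(b,(520,260),interpolation=3)
import numpy as np
c=np.zeros((600,560,3),np.uint8);c[:336]=a;c[340:,:520]=b;cv2.imwrite("pics/both.png",c)
E
```

```text
(no output)
```

View pics/both.png

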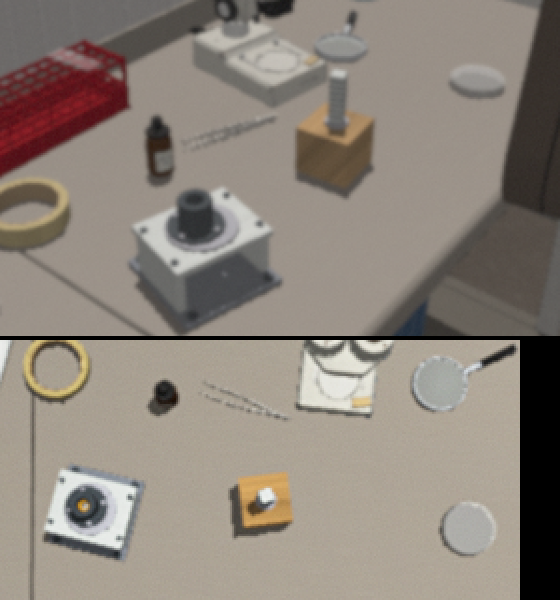

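```bash
python3 -m handwheel '[[[0.085,0.0298,-0.0265,-0.002,0],[0.085,0.0298,-0.0265,-0.002,0],[0.085,0.0298,-0.0265,-0.002,0],[0.085,0.0298,-0.0265,-0.002,0],[0.085,0.0298,-0.0265,-0.002,0],[0.085,0.0298,-0.0265,-0.002,0],[0.085,0.0298,-0.0265,-0.002,0],[0.085,0.0298,-0.0265,-0.002,0],[0.085,0.0298,-0.0265,-0.002,0],[0.085,0.0298,-0.0265,-0.002,0],[0.085,0.0298,-0.0265,0,0],[0.085,0.0298,-0.0265,0,0]]]' 80
python3 -m handwheel '[[[0.085,0.0298,-0.0265,0,0],[0.085,0.0298,-0.0265,0,0],[0.085,0.0298,-0.0265,0,0],[0.085,0.0298,-0.0265,0,0],[0.085,0,0,0,0],[0.085,0,0,0,0]]]'
cat > look.py <<'E'
from h import *
import sys
c=cam("wrist");im=viewer.read_camera("wrist");cv2.imwrite(sys.argv[1],im)
Z=dict(stand_mid=.1,drift_handle=.099,drift_tip=.006,block_hole=.062)
for k in sys.argv[2:]:
    for xy,cf in pp("wrist",k): print(k,xy.round(1),cf,onz(c,xy,Z[k]).round(4))
s=get_state();print(s["eef_pos"],R.from_quat(s["tcp_rot"]).as_matrix()[:,:2].T.round(4),s["time"])
E
python3 look.py pics/w1.png drift_handle block_hole
```

```text
time: 2.0
eef_pos: [0.4474, -0.2346, 0.2519]
tcp_rot: [0.989, 0.148, 0.0, 0.001]
contact_force: [-0.1, -0.3, 0.9]
opening: 0.999
finger_force: 0.0
time: 2.5
eef_pos: [0.5301, -0.0981, 0.2514]
tcp_rot: [0.989, 0.15, -0.0, 0.0]
contact_force: [-0.3, -0.0, -0.5]
opening: 0.994
finger_force: 0.0
drift_handle [337.4 210. ] 0.75 [ 0.5091 -0.119   0.099 ]
drift_handle [335.6 193.4] 0.53 [ 0.5228 -0.113   0.099 ]
block_hole [334.8 194.3] 0.96 [ 0.5124 -0.117   0.062 ]
[ 0.52912994 -0.10076808  0.25130049] [[ 9.563e-01  2.925e-01 -3.000e-04]
 [ 2.925e-01 -9.563e-01  2.000e-04]] 2.65
```

View pics/w1.png

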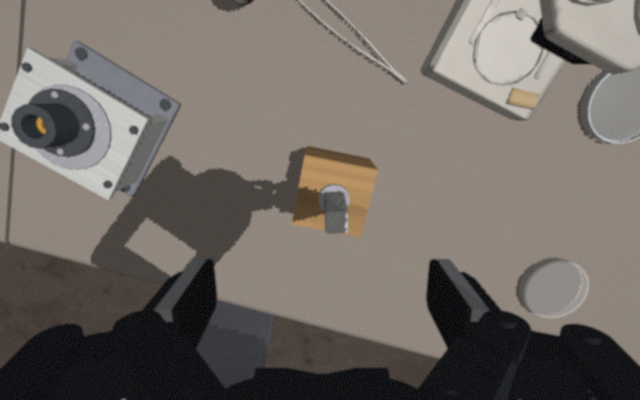

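```bash
python3 - <<'E'
import cv2
a=cv2.imread("pics/w1.png")[140:245,285:385]
cv2.imwrite("pics/w1c.png",cv2.resize(a,None,fx=5.7,fy=5.7,interpolation=2))
E
```

```text
(no output)
```

View pics/w1c.png

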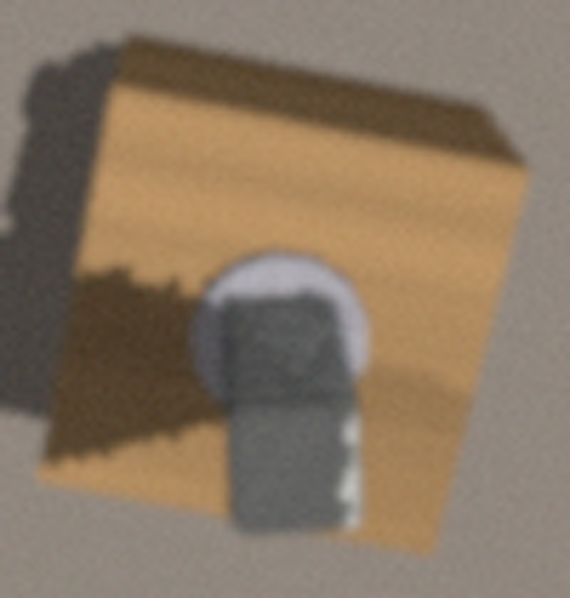

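```bash
python3 -m handwheel '[[[0.085,0.0106,-0.0369,0.005,0],[0.085,0.0106,-0.0369,0.005,0],[0.085,0.0106,-0.0369,0.005,0],[0.085,0.0106,-0.0369,0.005,0],[0.085,0.0106,-0.0369,0.005,0],[0.085,0.0106,-0.0369,0.005,0],[0.085,0,0,0,0],[0.085,0,0,0,0]]]' | head -2
python3 look.py pics/w2.png stand_mid; python3 - <<'E'
import cv2
cv2.imwrite("pics/w2c.png",cv2.resize(cv2.imread("pics/w2.png")[40:340,120:520],(800,600),interpolation=2))
E
```

```text
time: 3.32
eef_pos: [0.5249, 0.1305, 0.221]
stand_mid [311.2 218.1] 0.8 [0.5008 0.1314 0.1   ]
[0.52558195 0.12879448 0.22151938] [[ 9.565e-01  2.918e-01  1.000e-04]
 [ 2.918e-01 -9.565e-01  7.000e-04]] 3.4167
```

View pics/w2c.png

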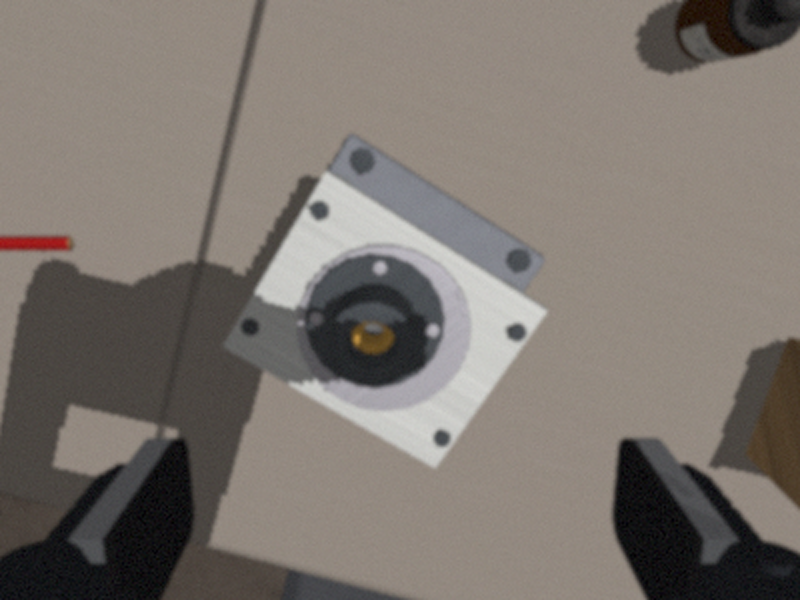

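```bash
cat > ov.py <<'E'
from h import *
import sys
P0=np.array([float(sys.argv[2]),float(sys.argv[3]),.1])
c=cam("wrist");im=cv2.imread(sys.argv[1])
u,v=proj(c,P0);u0,v0=int(u)-36,int(v)-36
k=8;a=cv2.resize(im[v0:v0+72,u0:u0+72],None,fx=k,fy=k,interpolation=2)
a=np.clip(255*(a/255.)**.45,0,255).astype(np.uint8)
b=a.copy()
t=np.linspace(0,2*np.pi,60)
for r,z in((.018,.1),(.0095,.1),(.0095,.05)):
    pts=np.array([proj(c,P0+[r*np.cos(q),r*np.sin(q),z-.1]) for q in t])
    pts=((pts-[u0,v0]+.5)*k).astype(np.int32);cv2.polylines(b,[pts],True,(0,255,0) if z>.09 else (0,0,255),1)
b=cv2.resize(b,(400,400));a=cv2.resize(a,(400,400))
cv2.imwrite(sys.argv[4],np.hstack([a,b]));print(u,v)
E
python3 - <<'E'
from h import *
c=cam("wrist");print(onz(c,(308,208),.1))
E
python3 ov.py pics/w2.png 0.5085 0.135 pics/o1.png
```

```text
[0.50867057 0.13441529 0.1       ]
307.2101828982852 207.99082293563728
```

View pics/o1.png

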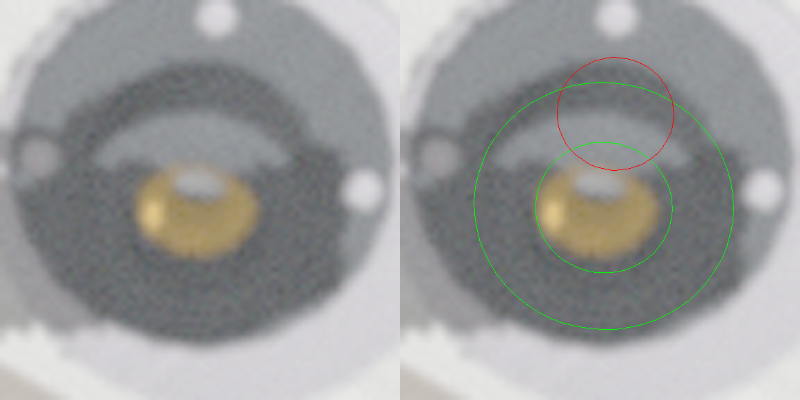

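```bash
python3 - <<'E'
from h import *
c=cam("wrist")
a=onz(c,(305.9,211.8),.1);m=onz(c,(311,203.2),.062);print(a,m,np.linalg.norm((a-m)[:2]))
E
python3 ov.py pics/w2.png 0.5043 0.1352 pics/o2.png
```

```text
[0.50523487 0.13509958 0.1       ] [0.5015878  0.13099342 0.062     ] 0.005491954229466206
305.43720967292325 212.86054433116615
```

View pics/o2.png

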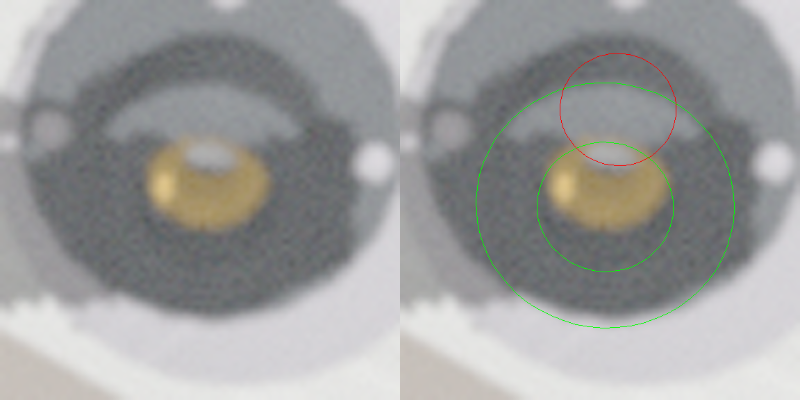

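```bash
python3 -m handwheel '[[[0.085,-0.0096,0.0336,-0.0027,0],[0.085,-0.0096,0.0336,-0.0027,0],[0.085,-0.0096,0.0336,-0.0027,0],[0.085,-0.0096,0.0336,-0.0027,0],[0.085,-0.0096,0.0336,-0.0027,0],[0.085,-0.0096,0.0336,-0.0027,0],[0.085,-0.0096,0.0336,-0.0027,-3.5],[0.085,0,0,0,0],[0.085,0,0,0,0],[0.085,0,0,0,0]]]' | head -2
python3 look.py pics/w3.png drift_handle block_hole; python3 - <<'E'
import cv2
a=cv2.imread("pics/w3.png")[140:245,280:380]
cv2.imwrite("pics/w3c.png",cv2.resize(a,None,fx=5.7,fy=5.7,interpolation=2))
E
```

```text
time: 4.25
eef_pos: [0.5296, -0.1156, 0.2403]
drift_handle [315.8 209.1] 0.79 [ 0.5074 -0.1186  0.099 ]
block_hole [315.9 192.1] 0.91 [ 0.5115 -0.1166  0.062 ]
[ 0.5298405  -0.11362348  0.24009151] [[ 9.361e-01  3.517e-01 -1.000e-04]
 [ 3.517e-01 -9.361e-01 -4.000e-04]] 4.4
```

View pics/w3c.png

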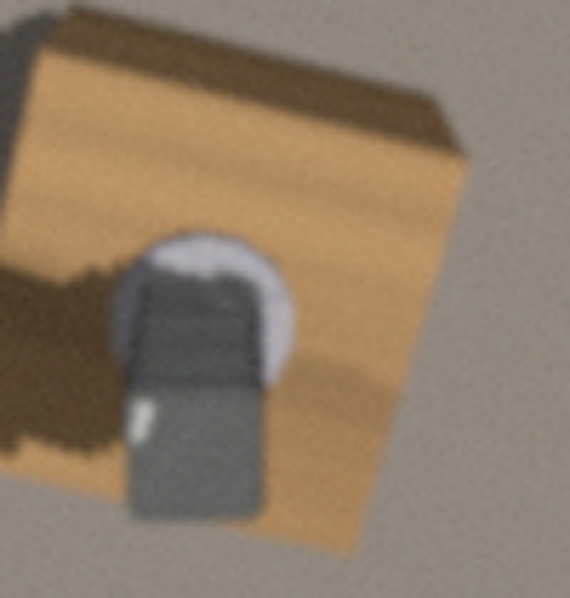

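```bash
python3 - <<'E'
from h import *
c=cam("wrist")
t=onz(c,(314.4,219.3),.131);s=onz(c,(315.6,197.2),.067);print(t,s)
st=get_state();Rm=R.from_quat(st["tcp_rot"]).as_matrix()
for p in(t,s,(t+s)/2): print(((p-st["eef_pos"])@Rm).round(4))
for i in range(3): print(get_state()["eef_pos"])
E
```

```text
[ 0.50982701 -0.11540517  0.131     ] [ 0.50846017 -0.11575147  0.067     ]
[-0.0193 -0.0053  0.1091]
[-0.0207 -0.0055  0.1731]
[-0.02   -0.0054  0.1411]
[ 0.5298405  -0.11362348  0.24009151]
[ 0.5298405  -0.11362348  0.24009151]
[ 0.5298405  -0.11362348  0.24009151]
```

```bash
python3 -m handwheel '[[[0.085,-0.02,-0.005,0.01,0],[0.085,0,0,0.035,0],[0.085,0,0,0.035,0],[0.085,0,0,0.035,0],[0.085,0,0,0.03,0],[0.085,0,0,0.012,0],[0.085,0,0,0,0],[0.085,0,0,0,0]]]' 80
python3 -m handwheel '[[[0.01,0,0,0,0],[0.01,0,0,0,0],[0.01,0,0,0,0],[0.01,0,0,0,0],[0.01,0,0,0,0],[0.01,0,0,0,0],[0.01,0,0,0,0],[0.01,0,0,0,0]]]' 80
```

```text
time: 5.07
eef_pos: [0.51, -0.1161, 0.0837]
tcp_rot: [0.984, 0.179, -0.0, -0.0]
contact_force: [-0.1, -0.4, -0.1]
opening: 0.991
finger_force: 0.0
time: 5.73
eef_pos: [0.5102, -0.1169, 0.0841]
tcp_rot: [0.984, 0.178, 0.001, 0.0]
contact_force: [-0.5, 0.1, 4.3]
opening: 0.203
finger_force: 78.3
```

```bash
python3 -m handwheel '[[[0.01,0,0,-0.005,0],[0.01,0,0,-0.015,0],[0.01,0,0,-0.02,0],[0.01,0,0,-0.025,0],[0.01,0,0,-0.025,0],[0.01,0,0,-0.025,0],[0.01,0,0,-0.01,0],[0.01,0,0,0,0],[0.01,0,0,0,0]]]' 
python3 -m handwheel '[[[0.01,0.01055,-0.0298,0,0],[0.01,0.01055,-0.0298,0,0],[0.01,0.01055,-0.0298,0,0],[0.01,0.01055,-0.0298,0,0],[0.01,0.01055,-0.0298,0,0],[0.01,0.01055,-0.0298,0,0],[0.01,0.01055,-0.0298,0,0],[0.01,0.01055,-0.0298,0,0],[0.01,0,0,0,0],[0.01,0,0,0,0],[0.01,0,0,0,0]]]' 
python3 look.py pics/w4.png drift_tip stand_mid
python3 - <<'E'
from h import *
cv2.imwrite("pics/s4.png",cv2.resize(viewer.read_camera("scene")[150:330,200:400],(800,600)[::1] and (660,594),interpolation=2))
E
```

```text
time: 6.48
eef_pos: [0.5092, -0.1164, 0.2074]
tcp_rot: [0.984, 0.178, -0.0, -0.0]
contact_force: [0.3, 0.0, -1.2]
opening: 0.194
finger_force: 78.0
time: 7.4
eef_pos: [0.5038, 0.1359, 0.2061]
tcp_rot: [0.984, 0.179, -0.002, 0.0]
contact_force: [-0.3, 0.7, -0.8]
opening: 0.201
finger_force: 78.5
drift_tip [320.9 209.1] 0.86 [0.4645 0.122  0.006 ]
[0.50469134 0.13511766 0.20739248] [[ 9.369e-01  3.497e-01 -1.500e-03]
 [ 3.497e-01 -9.369e-01 -2.000e-04]] 7.55
```

View pics/s4.png

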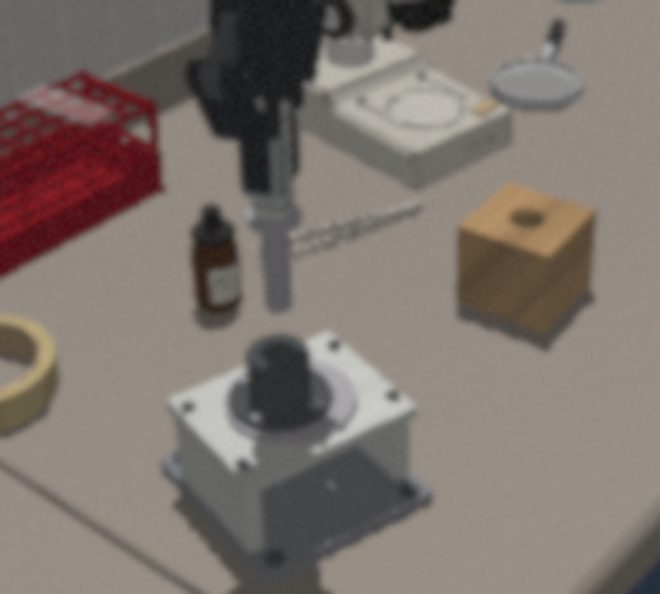

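View pics/w4.png

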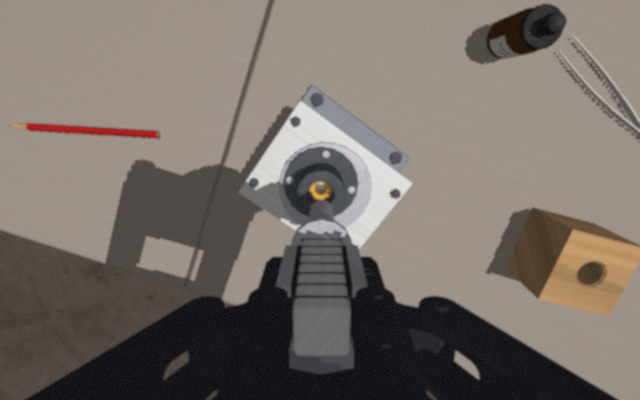

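```bash
python3 - <<'E'
from h import *
c=cam("wrist");print(onz(c,(320.9,209.1),.129))
print(proj(c,(.5052,.1351,.1)),proj(c,(.505,.136,.1)))
im=cv2.imread("pics/w4.png")[150:240,270:370]
a=np.clip(255*(im/255.)**.5,0,255).astype(np.uint8)
cv2.imwrite("pics/w4c.png",cv2.resize(a,None,fx=6,fy=6,interpolation=2))
E
```

```text
[0.50321501 0.13496103 0.129     ]
(np.float64(321.7526899117803), np.float64(194.16368159242523)) (np.float64(320.48897724987285), np.float64(193.99399679796662))
```

View pics/w4c.png

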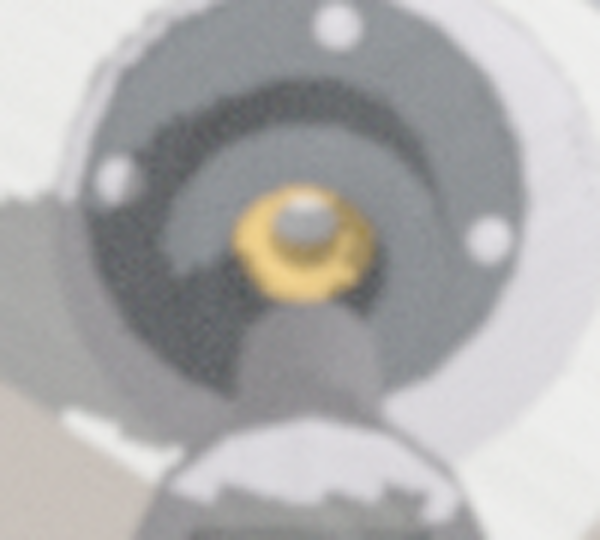

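```bash
python3 -m handwheel '[[[0.01,0.0015,0,0.01,0],[0.01,0,0,0.009,0],[0.01,0,0,0.005,0],[0.01,0,0,0,0],[0.01,0,0,0,0],[0.01,0,0,0,0]]]' 80
python3 -m handwheel '[[[0.01,0,0,0.001,0],[0.01,0,0,0.001,0],[0.01,0,0,0.001,0],[0.01,0,0,0.0005,0],[0.01,0,0,0.0005,0],[0.01,0,0,0,0]]]'
```

```text
time: 8.1
eef_pos: [0.5064, 0.1367, 0.1842]
tcp_rot: [0.984, 0.178, 0.0, 0.0]
contact_force: [0.2, -0.1, -1.5]
opening: 0.199
finger_force: 78.6
time: 8.6
eef_pos: [0.5062, 0.1368, 0.1801]
tcp_rot: [0.984, 0.179, -0.0, -0.0]
contact_force: [-0.5, 0.5, -0.7]
opening: 0.2
finger_force: 78.6
```

```bash
python3 -m handwheel '[[[0.01,0,0,0.0005,0],[0.01,0,0,0.0005,0],[0.01,0,0,0,0],[0.01,0,0,0,0]]]' | sed -n '2p;4p'
python3 -m handwheel '[[[0.01,0,0,0.0005,0],[0.01,0,0,0.0005,0],[0.01,0,0,0,0],[0.01,0,0,0,0]]]'| sed -n '2p;4p'
```

```text
eef_pos: [0.5063, 0.1368, 0.1792]
contact_force: [-0.6, -0.3, -2.4]
eef_pos: [0.5063, 0.1368, 0.1782]
contact_force: [0.7, 0.3, -1.9]
```

```bash
for i in 1 2; do :; done; python3 -m handwheel '[[[0.01,0,0,0.0005,0],[0.01,0,0,0.0005,0],[0.01,0,0,0,0],[0.01,0,0,0,0]]]' | sed -n '2p;4p'
python3 -m handwheel '[[[0.01,0,0,0.0005,0],[0.01,0,0,0.0005,0],[0.01,0,0,0,0],[0.01,0,0,0,0]]]'| sed -n '2p;4p'
```

```text
eef_pos: [0.5063, 0.1368, 0.1772]
contact_force: [0.2, 0.3, -1.7]
eef_pos: [0.5063, 0.1368, 0.1762]
contact_force: [-0.4, 0.4, -1.1]
```

```bash
python3 -m handwheel '[[[0.01,0,0,0.0005,0],[0.01,0,0,0.0005,0],[0.01,0,0,0,0],[0.01,0,0,0,0]]]' | sed -n '2p;4p'
python3 -m handwheel '[[[0.01,0,0,0.0005,0],[0.01,0,0,0.0005,0],[0.01,0,0,0,0],[0.01,0,0,0,0]]]'| sed -n '2p;4p'
```

```text
eef_pos: [0.5063, 0.1367, 0.1752]
contact_force: [-0.3, -0.1, -1.7]
eef_pos: [0.5063, 0.1368, 0.1742]
contact_force: [-0.2, 0.1, -1.2]
```

```bash
python3 -m handwheel '[[[0.01,0,0,0.001,0],[0.01,0,0,0.001,0],[0.01,0,0,0.001,0],[0.01,0,0,0.0005,0],[0.01,0,0,0,0]]]' | sed -n '2p;4p'
python3 -m handwheel '[[[0.01,0,0,0.0005,0],[0.01,0,0,0.0005,0],[0.01,0,0,0.0005,0],[0.01,0,0,0.0005,0],[0.01,0,0,0.0005,0],[0.01,0,0,0,0]]]'| sed -n '2p;4p'
```

```text
eef_pos: [0.5061, 0.1368, 0.1704]
contact_force: [-1.6, -0.5, -1.5]
eef_pos: [0.5062, 0.1368, 0.1681]
contact_force: [0.2, -0.4, -0.6]
```

```bash
python3 -m handwheel '[[[0.01,0,0,0.0005,0],[0.01,0,0,0.0005,0],[0.01,0,0,0.0005,0],[0.01,0,0,0.0005,0],[0.01,0,0,0.0005,0],[0.01,0,0,0,0]]]'| sed -n '2p;4p'
python3 -m handwheel '[[[0.01,0,0,0.0005,0],[0.01,0,0,0.0005,0],[0.01,0,0,0.0005,0],[0.01,0,0,0.0005,0],[0.01,0,0,0.0005,0],[0.01,0,0,0,0]]]'| sed -n '2p;4p'
```

```text
eef_pos: [0.5062, 0.1367, 0.1656]
contact_force: [0.6, 0.1, -1.4]
eef_pos: [0.5062, 0.1367, 0.1631]
contact_force: [-0.1, -0.6, -0.7]
```

```bash
python3 -m handwheel '[[[0.01,0,0,0.0005,0],[0.01,0,0,0.0005,0],[0.01,0,0,0.0005,0],[0.01,0,0,0.0005,0],[0.01,0,0,0.0005,0]]]'| sed -n '2p;4p'
python3 -m handwheel '[[[0.01,0,0,0.0005,0],[0.01,0,0,0.0005,0],[0.01,0,0,0.0005,0],[0.01,0,0,0.0005,0],[0.01,0,0,0.0005,0],[0.01,0,0,0.0005,0]]]'| sed -n '2p;4p;6p'
```

```text
eef_pos: [0.5067, 0.1369, 0.1624]
contact_force: [-2.3, -0.8, 7.2]
eef_pos: [0.5067, 0.1369, 0.1595]
contact_force: [-2.7, 0.6, 5.9]
finger_force: 79.6
```

```bash
python3 -m handwheel '[[[0.01,0,0,0.0008,0],[0.01,0,0,0.0008,0],[0.01,0,0,0.0008,0],[0.01,0,0,0.0008,0],[0.01,0,0,0.0008,0],[0.01,0,0,0.0008,0],[0.01,0,0,0.0008,0],[0.01,0,0,0.0008,0],[0.01,0,0,0.0008,0]]]'| sed -n '2p;4p'
```

```text
eef_pos: [0.5067, 0.1369, 0.1524]
contact_force: [-2.4, -0.4, 7.6]
```

```bash
python3 -m handwheel '[[[0.01,0,0,0.0008,0],[0.01,0,0,0.0008,0],[0.01,0,0,0.0008,0],[0.01,0,0,0.0008,0],[0.01,0,0,0.0008,0],[0.01,0,0,0.0008,0],[0.01,0,0,0.0008,0],[0.01,0,0,0.0008,0],[0.01,0,0,0.0008,0],[0.01,0,0,0.0008,0]]]'| sed -n '2p;4p'
```

```text
eef_pos: [0.5067, 0.1369, 0.1443]
contact_force: [-2.7, 0.0, 7.8]
```

```bash
python3 -m handwheel '[[[0.01,0,0,0.0008,0],[0.01,0,0,0.0008,0],[0.01,0,0,0.0008,0],[0.01,0,0,0.0008,0],[0.01,0,0,0.0008,0],[0.01,0,0,0.0008,0],[0.01,0,0,0.0008,0],[0.01,0,0,0.0008,0],[0.01,0,0,0.0008,0],[0.01,0,0,0.0008,0]]]'| sed -n '2p;4p'
```

```text
eef_pos: [0.5067, 0.1369, 0.1363]
contact_force: [-3.4, -0.6, 7.6]
```

```bash
python3 -m handwheel '[[[0.01,0,0,0.0008,0],[0.01,0,0,0.0008,0],[0.01,0,0,0.0008,0],[0.01,0,0,0.0008,0],[0.01,0,0,0.0008,0],[0.01,0,0,0.0008,0],[0.01,0,0,0.0008,0],[0.01,0,0,0.0008,0],[0.01,0,0,0.0008,0]]]'| sed -n '2p;4p'
```

```text
eef_pos: [0.5067, 0.1369, 0.1291]
contact_force: [-2.8, -1.2, 7.2]
```

```bash
python3 -m handwheel '[[[0.01,0,0,0.0006,0],[0.01,0,0,0.0006,0],[0.01,0,0,0.0006,0],[0.01,0,0,0.0006,0],[0.01,0,0,0.0006,0],[0.01,0,0,0,0]]]'| sed -n '2p;4p'
```

```text
eef_pos: [0.5067, 0.1368, 0.1259]
contact_force: [-2.9, -0.7, 6.1]
```

```bash
python3 -m handwheel '[[[0.01,0,0,0.0004,0],[0.01,0,0,0.0004,0],[0.01,0,0,0.0004,0],[0.01,0,0,0.0004,0],[0.01,0,0,0.0004,0],[0.01,0,0,0,0]]]'| sed -n '2p;4p'
python3 - <<'E'
from h import *
c=cam("scene");im=viewer.read_camera("scene")
cv2.imwrite("pics/s5.png",cv2.resize(im[215:310,235:335],None,fx=6,fy=6,interpolation=2))
E
```

```text
eef_pos: [0.5067, 0.1369, 0.1238]
contact_force: [-2.9, -0.2, 6.5]
```

View pics/s5.png

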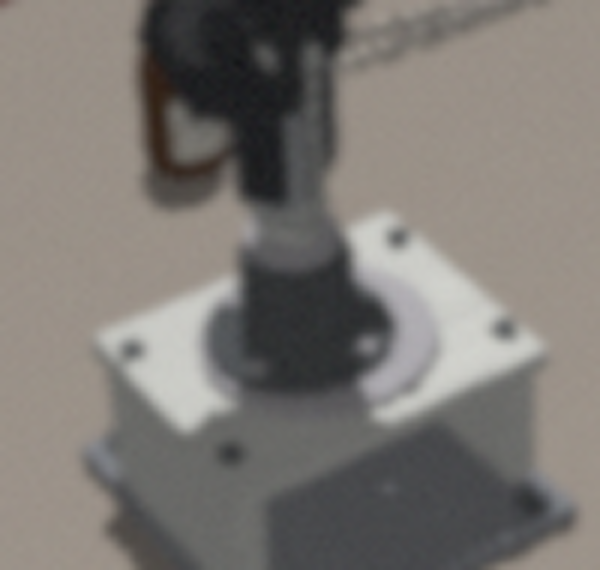

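```bash
python3 -m handwheel '[[[0.01,0,0,0.0003,0],[0.01,0,0,0.0003,0],[0.01,0,0,0,0]]]'| sed -n '2p;4p'
python3 -m handwheel '[[[0.01,0,0,-0.002,0],[0.01,0,0,-0.005,0],[0.01,0,0,-0.008,0],[0.01,0,0,-0.01,0],[0.01,0,0,-0.01,0],[0.01,0,0,-0.01,0],[0.01,0,0,-0.01,0],[0.01,0,0,-0.01,0],[0.01,0,0,-0.01,0],[0.01,0,0,-0.005,0],[0.01,0,0,0,0]]]'
```

```text
eef_pos: [0.5066, 0.1369, 0.1232]
contact_force: [-2.1, -0.1, 6.1]
time: 18.82
eef_pos: [0.5073, 0.1368, 0.2038]
tcp_rot: [0.984, 0.178, 0.002, 0.0]
contact_force: [0.1, 0.1, -1.0]
opening: 0.199
finger_force: 78.8
```

```bash
python3 -m handwheel '[[[0.01,-0.01074,0.0298,0,0],[0.01,-0.01074,0.0298,0,0],[0.01,-0.01074,0.0298,0,0],[0.01,-0.01074,0.0298,0,0],[0.01,-0.01074,0.0298,0,0],[0.01,-0.01074,0.0298,0,0],[0.01,-0.01074,0.0298,0,0],[0.01,-0.01074,0.0298,0,0],[0.01,0,0,0,0],[0.01,0,0,0,0],[0.01,0,0,0,0]]]'
python3 look.py pics/w6.png block_hole
```

```text
time: 19.73
eef_pos: [0.5092, -0.1162, 0.2011]
tcp_rot: [0.984, 0.178, -0.001, -0.001]
contact_force: [0.6, -0.0, -1.5]
opening: 0.205
finger_force: 78.8
block_hole [320.9 182.4] 0.93 [ 0.5102 -0.115   0.062 ]
[ 0.50937081 -0.11547329  0.2013215 ] [[ 9.358e-01  3.524e-01 -5.000e-04]
 [ 3.524e-01 -9.358e-01 -9.000e-04]] 19.8333
```

Hole and TCP agree within about 1 mm. Descending.

```bash
python3 -m handwheel '[[[0.01,0,0,0.015,0],[0.01,0,0,0.02,0],[0.01,0,0,0.015,0],[0.01,0,0,0.008,0],[0.01,0,0,0.003,0],[0.01,0,0,0.003,0],[0.01,0,0,0.003,0],[0.01,0,0,0.003,0],[0.01,0,0,0,0]]]' | sed -n '2p;4p'
python3 -m handwheel '[[[0.01,0,0,0.005,0],[0.01,0,0,0.006,0],[0.01,0,0,0.006,0],[0.01,0,0,0.006,0],[0.01,0,0,0.006,0],[0.01,0,0,0.006,0],[0.01,0,0,0.006,0],[0.01,0,0,0.003,0],[0.01,0,0,0,0],[0.01,0,0,0,0]]]' | sed -n '2p;4p'
```

```text
eef_pos: [0.5097, -0.1166, 0.1318]
contact_force: [0.3, -0.5, -2.1]
eef_pos: [0.5095, -0.1166, 0.0875]
contact_force: [-0.7, -0.1, -0.9]
```

```bash
python3 -m handwheel '[[[0.01,0,0,0.001,0],[0.01,0,0,0.001,0],[0.01,0,0,0.001,0],[0.01,0,0,0,0],[0.01,0,0,0,0]]]' | sed -n '2p;4p'
python3 -m handwheel '[[[0.01,0,0,0.0005,0],[0.01,0,0,0,0],[0.01,0,0,0,0]]]' | sed -n '2p;4p'
```

```text
eef_pos: [0.5096, -0.1166, 0.0848]
contact_force: [-0.3, 0.4, -1.7]
eef_pos: [0.5096, -0.1166, 0.0843]
contact_force: [-0.8, 0.8, -2.6]
```

```bash
python3 -m handwheel '[[[0.01,0,0,0.0005,0],[0.01,0,0,0,0],[0.01,0,0,0,0]]]' | sed -n '2p;4p'
python3 -m handwheel '[[[0.01,0,0,0.0004,0],[0.01,0,0,0,0],[0.01,0,0,0,0]]]' | sed -n '2p;4p'
```

```text
eef_pos: [0.5097, -0.1166, 0.0841]
contact_force: [-1.3, 0.1, 1.1]
eef_pos: [0.5097, -0.1167, 0.0841]
contact_force: [-2.2, 0.5, 5.0]
```

```bash
python3 -m handwheel '[[[0.085,0,0,0,0],[0.085,0,0,0,0],[0.085,0,0,0,0],[0.085,0,0,0,0],[0.085,0,0,0,0],[0.085,0,0,0,0],[0.085,0,0,0,0],[0.085,0,0,0,0]]]' | sed -n '2p;4,6p'
python3 -m handwheel '[[[0.085,0,0,-0.02,0],[0.085,0,0,-0.03,0],[0.085,0,0,-0.03,0],[0.085,0,0,-0.03,0],[0.085,0.02,0,-0.03,0],[0.085,0,0,-0.02,0],[0.085,0,0,0,0],[0.085,0,0,0,0]]]' 
python3 look.py pics/w7.png drift_handle block_hole
python3 - <<'E'
from h import *
c=cam("scene");im=viewer.read_camera("scene")
a=cv2.resize(im[150:320,190:400],(630,510),interpolation=2)
cv2.imwrite("pics/s7.png",a)
E
```

```text
eef_pos: [0.5096, -0.1167, 0.0833]
contact_force: [0.3, 0.5, 0.1]
opening: 0.997
finger_force: 0.0
time: 23.92
eef_pos: [0.529, -0.1098, 0.2446]
tcp_rot: [0.984, 0.179, 0.001, 0.001]
contact_force: [-0.4, 0.4, -0.8]
opening: 0.993
finger_force: 0.0
drift_handle [322.5 205.8] 0.82 [ 0.5106 -0.1178  0.099 ]
[ 0.52710341 -0.109255    0.24101762] [[ 0.9364  0.351  -0.0029]
 [ 0.351  -0.9364 -0.0027]] 24.0667
```

View pics/s7.png

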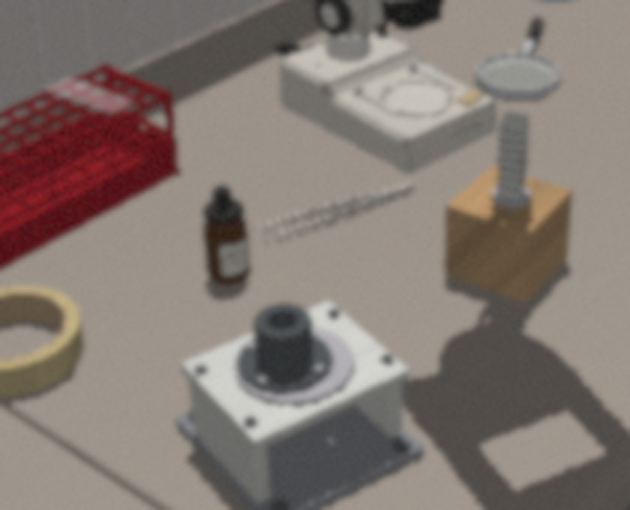

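The crop shows the drift upright in its block, with the shoulder seated near (512,195). The bottle, forceps and tape have not moved, and the gripper is clear.

```bash
python3 -c "
from plant import sign_off
print(sign_off())"
```

```text
the job is handed in; nothing more can be done
None
```

The job is handed in (no verdict was returned): I estimate the spacer at about 0.044, past the 0.040 exit point, from how far the drift went down; the drift stands upright in its block, wrist force readings while pushing stayed below 10 N, and in the last picture the bottle, tape and forceps had not moved, while the petri lid was out of view.

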